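# Torque the closure screw of a pressure vessel

## Robot

A 6-joint arm with a two-finger parallel gripper is mounted at the origin on the work surface. World frame = base frame: x ahead of the robot, y to its left, z up, the work surface at z = 0. Lengths are in m, angles in rad, forces in N, time in s.
With the tool pointing down it reaches from about 0.375 to 0.75 m from the base axis. Payload 9 kg.
Tool frame: the origin (TCP) lies midway between the tips of the shut fingers; the grasp point (between the pads) lies 19 mm behind it; z points along the fingers, y is the line along which they close (so a half turn about z gives the same grasp; the last joint's range is limited). The gripper opens to 85 mm and grips with 20 to 120 N. Pads are 22 mm wide; open, the fingers measure 114 mm over their backs; the gripper's body (76 mm by 85 mm) begins 54 mm behind the grasp point. The pads swing forward as they close: fully open they stand 13 mm farther back than shut.
Start: joints at [-0.218, 0.104, 0.097, 1.564, 0, 1.353], TCP at [0.6, 0, 0.231] pointing down, gripper open.
Joint ranges: [-2.99, 2.99], [-0.84, 1.86], [-1.1, 1.16], [-1.84, 2.11], [-1.51, 1.56], [-3.14, 3.14]. Speed limits (rad/s): [2.22, 2.22, 2.57, 3.14, 3.14, 3.14].

## Interface

Orientations are given as a 3x3 rotation matrix whose columns are the frame's x, y, z axes.
In Python, from plant import env gives the robot as it stands.
- The arm moves only by the shell command python3 -m pendant 'ROWS' [OPENING]. ROWS is text: rows parted by semicolons, each of 6 numbers parted by spaces: the shift along the tool's x, y, z in m, then the turn, a rotation vector about the tool's x, y, z in rad. In form: dx dy dz wx wy wz; .... A call has 1 to 8 rows; each row is the pose to reach, as a shift and turn from the pose commanded when the call began, along the tool's axes at that moment; what a row does not reach only later rows make up. A row lasts 1/12 s, in which the tool goes at most 41.7 mm and 7.16 degrees, less where a joint would pass 70% of its speed; a pose out of reach is approached as far as the arm can. A call with a gripper value outside its range is refused whole. OPENING is the gripper command: -1 is shut, 1 is fully open, values between are in proportion, set as the call begins (- or left out, the last holds). The fingers move at their own pace and stop on an object; the grip force is fixed at half the most. Time passes only in rows, so rows that repeat a pose let the fingers close. It gives the time, the measured TCP pose, the force, the opening and the grip force at its end, in the units of the state.
- env.state(): the state, without advancing time (a new reading comes with each control period).
- env.snapshot(name): name is "scene" or "side" or "wrist"; returns a dict with "color" (384x512x3 uint8, red, green, blue), "fx", "fy", "cx", "cy" (pixels), "distortion" ([k1, k2, p1, p2, k3] as OpenCV has them; the pictures are not rectified), "xyz" and "attitude" of the camera in the world. Camera axes: x right, y up, looking along -z (the intrinsics and any distortion apply to the point x, -y, -z); pixel columns grow to the right and rows downward; lengths in m; the calibration is good to about 2 mm. A picture is of the moment at which its call begins. There is no depth.
- env.close_job(): hands the job in; it is judged then, once.
The state is a dict: "clock": time; "joints": joint angles; "dq": joint speeds; "joint_torque": joint torques, N m; "eef_pos": TCP position; "eef_rot": TCP orientation; "ft_force": force on the tool from outside, world axes, zero at the start; "moment": the same for the moment, N m; "finger_gap": finger opening in m; "finger_force": force on a finger pad.
Only numpy, scipy, OpenCV 4.12 (cv2) and the standard library are available. Lean on these libraries where they do the work, as an engineer would, in place of code of your own. Each camera call takes 0.05 s, during which the arm holds its last target. There are 200 camera calls.

## Task

Close the pressure vessel in the bench holder to its set torque: take the torque wrench from the blue mat, fit its ring fully down over the hex closure screw and, with the ring staying down on it, turn the screw clockwise by the handle until it is seated and you plainly feel the wrench's breakaway joint give. Stop there, before the joint runs on to its stop, then lift the wrench off and lay it flat on the blue mat again, right side up. Handle the vessel gently and leave everything else on the bench where it is.

Things in the scene. Friction and masses are not known exactly. Their poses are not given: they have to be found in the camera images.
- vessel: stainless pressure vessel clamped in a grey round bench holder, fixed to the bench; upright, 76 mm across at its knurled cap, 132 mm across at its foot; origin on its axis at bench level. The flat top of the cap is 100 mm above the bench and the brass hex closure screw rises from its centre
- screw_base (a point): axis of the brass hex closure screw at the foot of its hexagon, level with the cap's top (100 mm above the bench). Hexagon 32 mm across flats, 26 mm tall; above it a six-sided taper, 8 mm tall, narrows to 23 mm across flats and leads a ring on to the hex; a small dome tops it at 38 mm. z up; x is square to one of the six flats and turns with the screw
- screw (a joint): turn of the closure screw, rad; grows as it tightens (clockwise seen from above). It starts finger-tight, at 0 to 0.3; it turns stiffly, against about 0.9 N m (5 N at the yellow band), through an angle that differs each time, at most half a radian, until its seal seats hard and it turns no further. It stays where it is left
- wrench_socket (a point): centre of the underside of the torque wrench's steel ring (24 mm tall, 48 mm across outside, through hole a hexagon 33.6 mm across flats: it turns about 0.09 rad either way on the screw before it bites). z up as it lies, right side up; x runs from the ring to the handle and is square to a flat of the hole, so it fits with x along the screw's x or any multiple of 60 degrees from it
- wrench_balance (a point): point of balance of the wrench (0.33 kg, 262 mm long, flat underside, 24 mm tall), on its bare aluminium tube (18 mm wide, bare from 44 to 110 mm from the ring's axis), 90 mm from the ring's axis, 12 mm above the underside; axes as the handle: x from ring to handle end, z up. Left alone on the screw the wrench sags a few degrees at the handle
- wrench_band (a point): centre of the yellow band in the middle of the black rubber grip (24 mm wide, from 110 to 228 mm from the ring's axis), 165 mm from the ring's axis, 12 mm above the underside: push the handle here, sideways. Axes as the handle: x from ring to handle end, z up. Bent 0.1 rad, it has swung 13 mm
- breakaway (a joint): bend of the breakaway joint, rad, an upright pivot 34 mm from the ring's axis; 0 straight, opens clockwise only. A spring keeps it straight until the screw is seated and the push at the yellow band climbs to about 8.5 N; then it gives at that push, the handle swinging on to a hard stop at 0.35; eased, it springs straight. Push with a finger or fingers loosely round the grip rather than clamped
- mat: blue tool mat, 300 x 140 x 4 mm, fixed, on which the wrench lies at the start; origin at the centre of its underside, x along its long side
- vial_tray: white tray, 150 x 90 x 30 mm, fixed, holding three small vials with metal caps, tops 63 mm above the bench; origin under its centre
- vial0: glass vial 22 mm across, 55 mm tall, standing in the white tray; origin under its centre
- vial1: glass vial 22 mm across, 55 mm tall, standing in the white tray; origin under its centre
- vial2: glass vial 22 mm across, 55 mm tall, standing in the white tray; origin under its centre
- amber_bottle: amber reagent bottle, 90 mm across, 175 mm tall, standing loose; origin under its centre
- clear_bottle: clear bottle with a blue cap, 70 mm across, 140 mm tall, standing loose; origin under its centre
- beaker: small glass beaker, 68 mm across, 85 mm tall, standing loose; origin under its centre
- spanner: plain open-ended spanner, 170 mm long, flat on the bench (not for this job); origin at its middle
- spare_screw: spare brass hex screw, 32 mm across flats, standing on its hex, 42 mm tall; origin under its centre

How it is judged:
On the way, in this order (a step that is already met when the one before it is completed fails the run):
1. the wrench's ring is fully down over the hex of the closure screw (horizontal distance between wrench_socket and screw_base below 0.005 m and z of wrench_socket in the frame of screw_base between -0.004 and 0.006 m), for 0.2 s.
2. with the ring down on the hex and the screw tightened, the wrench's breakaway joint gives (all of step 1 and value of joint breakaway above 0.05 rad and value of joint screw above 0.35 rad), for 0.05 s.
At the end, for the whole second after the job is handed in: the closure screw stays tightened (over 0.35 rad), and the wrench lies flat and at rest on the blue mat, right side up and straight, its point of balance over the mat (within 130 mm of the centre along it and 70 mm across it), let go (x of wrench_balance in the frame of mat between -0.13 and 0.13 m and y of wrench_balance in the frame of mat between -0.07 and 0.07 m and height (world z) of wrench_socket below 0.012 m and height (world z) of wrench_band below 0.024 m and angle between wrench_socket's own z axis and vertical below 0.15 rad and linear speed of wrench below 0.02 m/s and value of joint breakaway below 0.03 rad and value of joint screw above 0.35 rad); the robot touches nothing.
It fails at once if the handle is run on to the stop of the breakaway joint (bend over 0.31 rad) (value of joint breakaway above 0.31 rad).
It fails at once if the robot strikes or leans on the vessel with more than 15 N (contact force between any of the fingers, the arm and vessel above 15 N).
It fails at once if the wrench is pressed or struck on the vessel and its screw with more than 220 N in all (about 120 N is normal as the joint gives) (contact force between wrench and vessel above 220 N).
It fails at once if a bystander is moved by more than 30 mm (distance of any of vial0, vial1, vial2, amber_bottle, clear_bottle, beaker, spanner, spare_screw from where it was at the start of the episode above 0.03 m).
It also fails if it takes over 72 s, if anything falls off the work surface, if the arm or the gripper's body presses on something with over 40 N, if the wrist force passes 120 N, or if a joint passes its speed limit or range.

## Working session

There is one attempt and no reset: what is moved stays moved. The work goes in short steps, Python scripts to look and compute and a shell command to move; the robot and the scene stay as the last step left them, time stands still between calls to the robot, and variables do not carry over. Pictures are saved under pics/ and viewed, at most 12 in all, crops included, and the job is handed in when it is done.

```bash
ls; mkdir -p pics
cat > h.py <<'E'
import numpy as np, cv2
from plant import env
def snap(n,f=None):
    s=env.snapshot(n)
    if f: cv2.imwrite('pics/'+f,s['color'][:,:,::-1])
    return s
def ray(s,uv):
    K=np.array([[s['fx'],0,s['cx']],[0,s['fy'],s['cy']],[0,0,1.]])
    p=cv2.undistortPoints(np.array(uv,float).reshape(-1,1,2),K,np.array(s['distortion'],float)).reshape(-1,2)
    d=np.c_[p[:,0],-p[:,1],-np.ones(len(p))]@np.array(s['attitude']).T
    return np.array(s['xyz']),d
def onz(s,uv,z):
    o,d=ray(s,uv); return o+d*((z-o[2])/d[:,2])[:,None]
def tri(s1,a,s2,b):
    o1,d1=ray(s1,[a]);o2,d2=ray(s2,[b]);d1=d1[0];d2=d2[0]
    t=np.linalg.lstsq(np.c_[d1,-d2],o2-o1,rcond=None)[0]
    p,q=o1+t[0]*d1,o2+t[1]*d2
    return (p+q)/2,np.linalg.norm(p-q)
E
python3 - <<'E'
from h import *
import pickle
a=[snap(n,n+'0.png') for n in('scene','side','wrist')]
pickle.dump(a,open('s0.pkl','wb'))
cv2.imwrite('pics/both.png',np.vstack([np.hstack([a[0]['color'],a[1]['color']])])[:,:,::-1][:, :])
for s in a: print(s['xyz'],s['attitude'],s['fx'],s['distortion'])
print(env.state())
E
```

```text
pics
[ 1.04152283 -0.61751382  1.0138977 ] [[ 0.8279402  -0.41555141  0.37660597]
 [ 0.56081573  0.61451552 -0.55484808]
 [-0.00086231  0.67058758  0.74182987]] 458.22621698969755 [-0.08998657  0.          0.          0.          0.        ]
[0.19940121 0.71708523 0.77940268] [[-0.84106599  0.37462631 -0.39020908]
 [-0.54058122 -0.55611369  0.63127609]
 [ 0.01949202  0.74188455  0.67024426]] 376.04244166577524 [0.00876488 0.         0.         0.         0.        ]
[0.60030704 0.07722554 0.37305425] [[ 9.99999903e-01 -2.17232412e-04  3.82078226e-04]
 [ 9.08687710e-05  9.52721006e-01  3.03846469e-01]
 [-4.30019253e-04 -3.03846405e-01  9.52720934e-01]] 330.8138897157073 [-0.04176199  0.          0.          0.          0.        ]
{'clock': 0.15, 'joints': array([-2.17717459e-01,  1.04612058e-01,  9.66612512e-02,  1.56388218e+00,
       -4.65056520e-06,  1.35310227e+00]), 'dq': array([-0.00018486, -0.00187391,  0.00206835,  0.00234322, -0.00032994,
        0.00011479]), 'joint_torque': array([ 3.56894714e-03, -5.57353413e+01,  5.04006886e+01,  1.24952567e-02,
       -2.60494489e-04,  1.42527287e-05]), 'eef_pos': array([5.99755485e-01, 5.17071717e-05, 2.30679053e-01]), 'eef_rot': array([[ 2.35125680e-05,  9.99999486e-01, -1.01318807e-03],
       [ 9.99999976e-01, -2.32903077e-05,  2.19378472e-04],
       [ 2.19354761e-04, -1.01319321e-03, -9.99999463e-01]]), 'ft_force': array([ 0.5210269 , -0.54360838, -0.22290897]), 'moment': array([0.01924178, 0.05731434, 0.04515171]), 'finger_force': 0.0, 'finger_gap': 0.08546698203400005}
```

View pics/scene0.png

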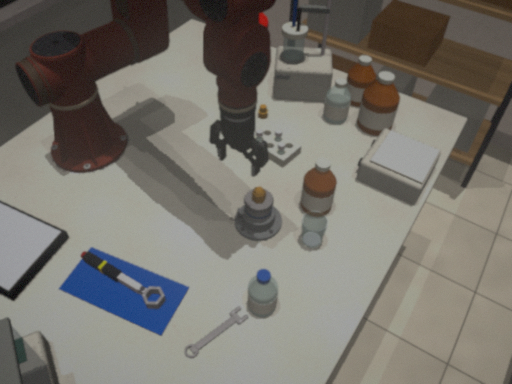

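View pics/side0.png

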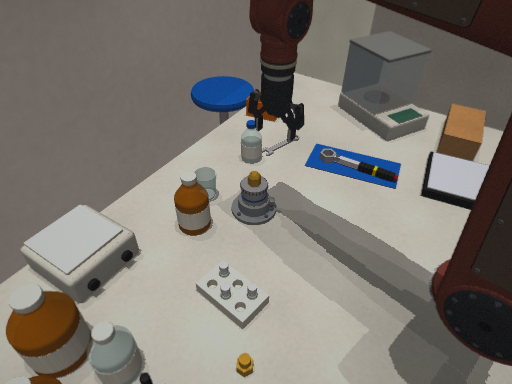

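The scene picture shows the wrench on the mat, with its ring at about (152,296) and yellow band at (103,267). The vessel's brass screw is at (259,193). In the side view the ring is at (328,156), the band at (375,170) and the screw at (254,180). Next I'll compute positions.

Run:
```python
from h import *
import pickle
a=pickle.load(open('s0.pkl','rb'))
def blobs(s,lo,hi,n,box):
    hsv=cv2.cvtColor(s['color'],cv2.COLOR_RGB2HSV)
    m=cv2.inRange(hsv,lo,hi); M=np.zeros_like(m);x0,y0,x1,y1=box;M[y0:y1,x0:x1]=m[y0:y1,x0:x1]
    c,_=cv2.findContours(M,cv2.RETR_EXTERNAL,cv2.CHAIN_APPROX_NONE)
    c=sorted(c,key=cv2.contourArea)[::-1][:n]
    for k in c:
        p=k.reshape(-1,2); print(cv2.contourArea(k),p.mean(0),'top',p[p[:,1].argmin()],p.min(0),p.max(0))
    return c
s,t=a[0],a[1]
print('screw');blobs(s,(8,120,60),(25,255,255),2,(240,175,280,215));blobs(t,(8,120,60),(28,255,255),2,(235,160,275,195))
print('band');b1=blobs(s,(22,120,80),(38,255,255),2,(60,240,190,320));b2=blobs(t,(22,120,80),(38,255,255),2,(310,140,400,190))
q1=b1[0].reshape(-1,2).mean(0);q2=b2[0].reshape(-1,2).mean(0)
print('band',tri(s,q1,t,q2),onz(s,[q1],.028),onz(t,[q2],.028))
print('mat');
for S,B in((s,(40,230,200,345)),(t,(295,135,410,195))):
    c=blobs(S,(105,150,60),(125,255,255),1,B)[0]
    box=cv2.approxPolyDP(cv2.convexHull(c),5,True).reshape(-1,2);print(np.round(onz(S,box,.004)[:,:2],3).tolist())
print('ring',tri(s,(152,296),t,(328,156)),onz(s,[(152,296)],.028),onz(t,[(328,156)],.028))
big=np.hstack([cv2.resize(s['color'][165:325,60:290],None,fx=1.7,fy=1.7,interpolation=2),np.zeros((272,5,3),np.uint8),cv2.resize(t['color'][130:230,235:405],(391,272),interpolation=2)])
cv2.imwrite('pics/c1.png',big[:,:,::-1])
```

```text
screw
58.0 [258.64285714 192.14285714] top [256 188] [254 188] [263 196]
152.0 [253.975 178.875] top [252 171] [248 171] [260 186]
band
29.0 [101.63636364 264.81818182] top [102 261] [ 98 261] [105 270]
21.5 [374.19047619 170.71428571] top [375 166] [372 166] [377 175]
band (array([ 0.38693945, -0.30595358,  0.01892896]), np.float64(0.005617127862433432)) [[ 0.38994172 -0.30968506  0.028     ]] [[ 0.38666482 -0.29105445  0.028     ]]
mat
4009.0 [127.30088496 287.43584071] top [ 91 249] [ 61 249] [186 333]
[[0.336, -0.409], [0.319, -0.28], [0.6, -0.232], [0.619, -0.36]]
1224.0 [354.46010638 164.76329787] top [316 144] [306 144] [400 187]
[[0.603, -0.238], [0.614, -0.36], [0.332, -0.408], [0.317, -0.275]]
ring (array([ 0.54947194, -0.29802113,  0.01512192]), np.float64(0.002424985975931001)) [[ 0.55466305 -0.30262117  0.028     ]] [[ 0.54442856 -0.27993117  0.028     ]]
```

View pics/c1.png

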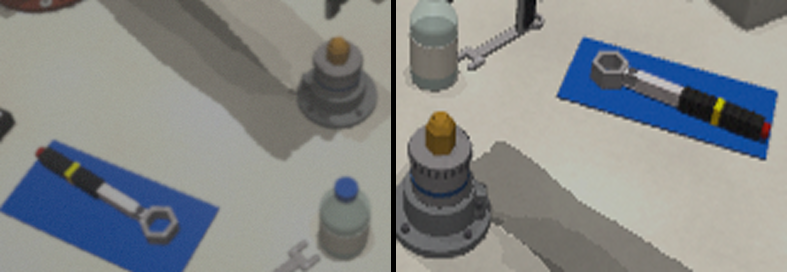

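Run:
```python
from h import *
import pickle
s,t,w=pickle.load(open('s0.pkl','rb'))
print('screw',tri(s,(258.6,192.5),t,(254,178.9)),onz(s,[(258.6,192.1)],.122),onz(t,[(254,178.9)],.122))
for n,p in dict(amber=(317,212),beaker=(313,243),clear=(262,308),tray=(280,150)).items(): print(n,onz(s,[p],0.0))
```

```text
screw (array([0.62733148, 0.05060759, 0.11758053]), np.float64(0.0002777395275137919)) [[0.62873848 0.04854248 0.122     ]] [[0.62435658 0.05498553 0.122     ]]
amber [[0.75081181 0.169527   0.        ]]
beaker [[0.79270857 0.06901108 0.        ]]
clear [[ 0.78247809 -0.1678972   0.        ]]
tray [[0.53112113 0.32886143 0.        ]]
```

```bash
python3 -m pendant '0 0 0 0 0 -0.12; -0.03 -0.01 0 0 0 -0.24; -0.06 -0.03 0 0 0 -0.36; -0.10 -0.05 0 0 0 -0.48; -0.14 -0.06 0 0 0 -0.6; -0.18 -0.08 0 0 0 -0.72; -0.21 -0.10 0 0 0 -0.84; -0.24 -0.11 0 0 0 -0.96'
```

```text
clock: 0.82
eef_pos: [0.4914, -0.2345, 0.2313]
eef_rot: [[-0.803, 0.596, -0.0], [0.596, 0.803, 0.0], [0.0, 0.0, -1.0]]
ft_force: [1.5, -0.5, 1.0]
finger_gap: 0.0855
finger_force: 0.0
```

```bash
python3 -m pendant '-0.003 -0.01 0 0 0 -0.12; -0.006 -0.02 0 0 0 -0.24; -0.01 -0.035 0 0 0 -0.36; -0.012 -0.05 0 0 0 -0.48; -0.015 -0.06 0 0 0 -0.6; -0.018 -0.068 0 0 0 -0.67; -0.018 -0.068 0 0 0 -0.67; -0.018 -0.068 0 0 0 -0.67'
python3 - <<'E'
from h import *
import pickle
w=snap('wrist','w1.png'); pickle.dump(w,open('w1.pkl','wb')); print(w['xyz'],env.state()['joints'],env.state()['eef_pos'])
E
```

```text
clock: 1.48
eef_pos: [0.4663, -0.2987, 0.2311]
eef_rot: [[-1.0, -0.023, -0.0], [-0.023, 1.0, 0.0], [0.0, 0.0, -1.0]]
ft_force: [0.3, -0.1, -0.5]
finger_gap: 0.0856
finger_force: 0.0
[ 0.3889381  -0.30113696  0.37348944] [-8.05396893e-01 -3.69391707e-02 -4.70376390e-02  1.56118653e+00
  2.28969953e-04 -8.28518995e-01] [ 0.46642893 -0.29830777  0.23110867]
```

View pics/w1.png

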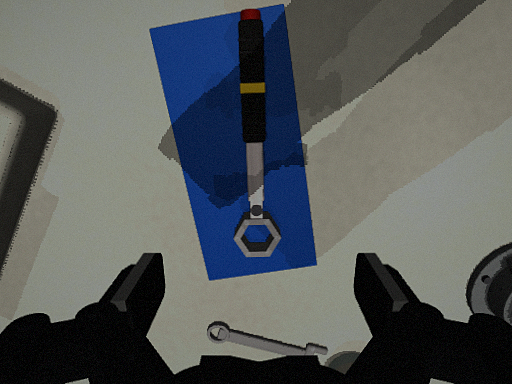

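The wrist picture shows the ring centred at about (257,237), the band at (253,88), and the tube between them, vertical at column 255.

Run:
```python
from h import *
import pickle
w=pickle.load(open('w1.pkl','rb')); s,t,_=pickle.load(open('s0.pkl','rb'))
hsv=cv2.cvtColor(w['color'],cv2.COLOR_RGB2HSV)
m=cv2.inRange(hsv,(22,120,60),(38,255,255))[60:120,220:290]
y,x=np.nonzero(m);b=(x.mean()+220,y.mean()+60);print('band',b)
# ring: non-blue pixels inside the mat
blue=cv2.inRange(hsv,(100,120,25),(130,255,255))
nb=255-blue; k=np.zeros_like(nb);k[216:262,225:290]=nb[216:262,225:290]
c,_=cv2.findContours(k,cv2.RETR_CCOMP,cv2.CHAIN_APPROX_NONE)
for q in sorted(c,key=cv2.contourArea)[::-1][:3]: print(cv2.contourArea(q),cv2.minEnclosingCircle(q),q.reshape(-1,2).mean(0),q.reshape(-1,2).min(0),q.reshape(-1,2).max(0))
# tube centre line
T=[]
for r in range(150,200,8):
    u=np.nonzero(nb[r,235:275])[0]+235; T.append((u.min()/2+u.max()/2,r))
print(T,[v.round(4).tolist() for v in onz(w,T,.026)])
print('band',onz(w,[b],.028),'band h via scene',tri(w,b,s,(101.6,264.8)),tri(w,b,t,(374.2,170.7)))
r=(257,237)
print('ring',onz(w,[r],.028),tri(w,r,s,(152,296)),tri(w,r,t,(328,155)))
```

```text
band (np.float64(252.16326530612244), np.float64(87.51020408163265))
1497.0 ((256.8292541503906, 235.34146118164062), 23.977216720581055) [256.9469697  235.39393939] [233 216] [280 256]
423.0 ((256.96429443359375, 233.5), 14.044726371765137) [256.625      233.30555556] [243 224] [271 243]
[(np.float64(254.0), 150), (np.float64(254.5), 158), (np.float64(255.0), 166), (np.float64(255.0), 174), (np.float64(255.0), 182), (np.float64(255.5), 190), (np.float64(255.5), 198)] [[0.4528, -0.3048, 0.026], [0.4614, -0.3041, 0.026], [0.4701, -0.3034, 0.026], [0.479, -0.3033, 0.026], [0.488, -0.3031, 0.026], [0.4971, -0.3024, 0.026], [0.5064, -0.3022, 0.026]]
band [[ 0.38932025 -0.30780906  0.028     ]] band h via scene (array([ 0.38899442, -0.30849807,  0.0262348 ]), np.float64(0.0014645393050407758)) (array([ 0.38956181, -0.30800844,  0.01546327]), np.float64(0.0004633183516467739))
ring [[ 0.5528684  -0.29951917  0.028     ]] (array([ 0.55365494, -0.30062144,  0.02540259]), np.float64(0.0023684764858754614)) (array([ 0.55431395, -0.29945746,  0.01847213]), np.float64(0.005556991171798309))
```

```bash
python3 -m pendant '-0.022 0.031 0 0 0 0; -0.044 0.062 0 0 0 0; -0.066 0.094 0 0 0 0; -0.088 0.125 0 0 0 0; -0.11 0.156 0 0 0 0; -0.132 0.188 0 0 0 0; -0.154 0.219 0 0 0 0; -0.176 0.25 0 0 0 0' >/dev/null
python3 -m pendant '-0.02 0.03 0 0 0 0; -0.04 0.06 0 0 0 0; -0.066 0.094 0 0 0 0; -0.066 0.094 0 0 0 0; -0.066 0.094 0 0 0 0'
python3 - <<'E'
from h import *
import pickle
w=snap('wrist','w2.png'); pickle.dump(w,open('w2.pkl','wb')); print(w['xyz'],env.state()['eef_pos'])
c=cv2.resize(w['color'][0:220,120:400],None,fx=2.7,fy=2.7,interpolation=2);cv2.imwrite('pics/w2c.png',c[:,:,::-1])
E
```

```text
clock: 2.62
eef_pos: [0.6995, 0.0546, 0.2295]
eef_rot: [[-1.0, -0.028, -0.002], [-0.028, 1.0, 0.0], [0.002, 0.0, -1.0]]
ft_force: [0.5, -0.1, -0.1]
finger_gap: 0.0854
finger_force: 0.0
[0.62252946 0.05173557 0.37211165] [0.69920273 0.05302822 0.23046646]
```

View pics/w2c.png

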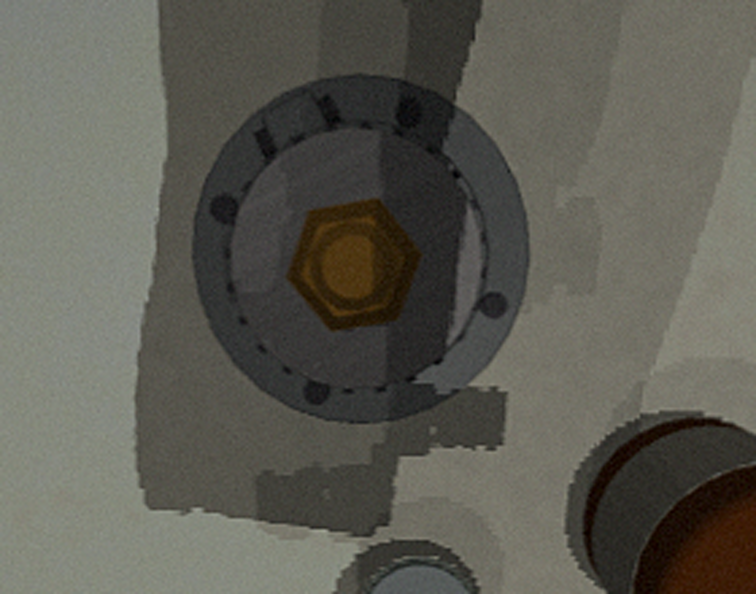

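The crop shows the screw from almost straight above. Its hexagon is centred at crop (354,263), about full-frame (251,97), and the corners are clear.

Run:
```python
from h import *
import pickle
w=pickle.load(open('w2.pkl','rb')); s,t,_=pickle.load(open('s0.pkl','rb'))
big=cv2.resize(w['color'],None,fx=4,fy=4,interpolation=cv2.INTER_CUBIC)
hsv=cv2.cvtColor(big,cv2.COLOR_RGB2HSV)
m=cv2.inRange(hsv,(8,110,30),(28,255,255)); M=np.zeros_like(m);M[260:520,860:1160]=m[260:520,860:1160]
c=max(cv2.findContours(M,cv2.RETR_EXTERNAL,cv2.CHAIN_APPROX_NONE)[0],key=cv2.contourArea)
h=cv2.convexHull(c)
a=next(cv2.approxPolyDP(h,e,True) for e in np.arange(2,30,.5) if len(cv2.approxPolyDP(h,e,True))<=6).reshape(-1,2)
uv=(a+.5)/4-.5; P=onz(w,uv,.122)[:,:2]
C=P.mean(0);d=P-C;print(uv.round(1).tolist(),C,np.linalg.norm(d,axis=1))
ang=np.arctan2(d[:,1],d[:,0]);print(np.degrees(ang))
phi=np.angle(np.mean(np.exp(6j*ang)))/6;print('corner dir deg mod60',np.degrees(phi),'flat normals',(np.degrees(phi)+30)%60)
mc=uv.mean(0)
print('tri',tri(w,mc,s,(258.6,192.5)),tri(w,mc,t,(254,178.9)))
```

```text
[[259.4, 73.1], [275.9, 94.4], [266.6, 117.9], [242.6, 122.1], [225.9, 102.6], [233.6, 78.1]] [0.62991071 0.04595666] [0.01856669 0.01856344 0.01831204 0.0182171  0.01844012 0.01857294]
[ 161.61802036  100.17857773   41.46700551  -17.98404252  -78.87868257
 -137.55760071]
corner dir deg mod60 -18.52577066709629 flat normals 11.474229332903711
tri (array([0.62993066, 0.04613833, 0.1234681 ]), np.float64(0.0005674432204070975)) (array([0.63009941, 0.04580842, 0.11295193]), np.float64(0.000247975991505439))
```

```bash
python3 -m pendant '0.022 -0.031 0 0 0 0; 0.044 -0.062 0 0 0 0; 0.066 -0.094 0 0 0 0; 0.088 -0.125 0 0 0 0; 0.11 -0.156 0 0 0 0; 0.132 -0.188 0 0 0 0; 0.154 -0.219 0 0 0 0; 0.176 -0.25 0 0 0 -0.023' 0.0>/dev/null
python3 -m pendant '0.02 -0.03 0 0 0 0; 0.04 -0.06 0.03 0 0 0; 0.07 -0.1 0.06 0 0 0; 0.07 -0.1 0.10 0 0 0; 0.07 -0.1 0.13 0 0 0; 0.07 -0.1 0.13 0 0 0; 0.07 -0.1 0.13 0 0 0'
python3 - <<'E'
from h import *
s=env.state(); R=np.array(s['eef_rot']);p=np.array(s['eef_pos'])
print(p,R[:,0], R.T@(np.array([.463,-.3041,.007])-p))
E
```

```text
clock: 3.92
eef_pos: [0.4629, -0.3054, 0.1003]
eef_rot: [[-0.999, -0.047, -0.002], [-0.047, 0.999, 0.003], [0.002, 0.003, -1.0]]
ft_force: [-0.1, 0.4, 0.9]
finger_gap: 0.0428
finger_force: 0.0
[ 0.46293659 -0.30541073  0.10030243] [-0.9989144  -0.04652929  0.00224528] [-0.00033382  0.00104897  0.09330517]
```

```bash
python3 -m pendant '0 0.001 0.03 0 0 0; 0 0.001 0.06 0 0 0; 0 0.001 0.08 0 0 0; 0 0.001 0.092 0 0 0; 0 0.001 0.092 0 0 0; 0 0.001 0.092 0 0 0'
python3 -m pendant '0 0 0 0 0 0; 0 0 0 0 0 0; 0 0 0 0 0 0; 0 0 0 0 0 0; 0 0 0 0 0 0; 0 0 0 0 0 0' -1
```

```text
clock: 4.42
eef_pos: [0.466, -0.3059, 0.0116]
eef_rot: [[-0.999, -0.049, 0.002], [-0.049, 0.999, -0.002], [-0.002, -0.002, -1.0]]
ft_force: [-0.4, 0.3, 0.2]
finger_gap: 0.043
finger_force: 0.0
clock: 4.92
eef_pos: [0.4662, -0.3063, 0.0118]
eef_rot: [[-0.999, -0.049, 0.003], [-0.049, 0.999, -0.002], [-0.003, -0.002, -1.0]]
ft_force: [0.6, 1.6, 8.3]
finger_gap: 0.0164
finger_force: 59.7
```

```bash
python3 -m pendant '0 0 -0.01 0 0 0; 0 0 -0.03 0 0 0; 0 0 -0.06 0 0 0; 0 0 -0.09 0 0 0; 0 0 -0.12 0 0 0; 0 0 -0.15 0 0 0; 0 0 -0.175 0 0 0; 0 0 -0.175 0 0 0'
python3 -m pendant '-0.004 0.015 0 0 0 0; -0.013 0.045 0 0 0 -0.02; -0.022 0.08 0 0 0 -0.05; -0.033 0.115 0 0 0 -0.08; -0.043 0.15 0 0 0 -0.10; -0.053 0.185 0 0 0 -0.13; -0.063 0.22 0 0 0 -0.152; -0.072 0.25 0 0 0 -0.152' >/dev/null
python3 -m pendant '0.004 0.02 0 0 0 0; 0.004 0.04 0 0 0 0; 0.004 0.06 0 0 0 0; 0.004 0.07 0 0 0 0; 0.004 0.07 0 0 0 0; 0.004 0.07 0 0 0 0'
python3 - <<'E'
from h import *
import pickle
w=snap('wrist');t=snap('side');s=snap('scene');pickle.dump((s,t,w),open('s3.pkl','wb'))
print(env.state()['eef_pos'])
b=np.hstack([cv2.resize(s['color'][130:290,190:350],(400,400),interpolation=2),cv2.resize(t['color'][90:250,190:350],(400,400),interpolation=2)])
cv2.imwrite('pics/s3.png',b[:,:,::-1]);cv2.imwrite('pics/w3.png',w['color'][:,:,::-1])
E
```

```text
clock: 5.58
eef_pos: [0.4666, -0.3071, 0.1914]
eef_rot: [[-0.999, -0.049, 0.006], [-0.049, 0.999, -0.006], [-0.006, -0.007, -1.0]]
ft_force: [0.9, -0.1, -2.9]
finger_gap: 0.0166
finger_force: 59.5
clock: 6.75
eef_pos: [0.5063, 0.016, 0.1838]
eef_rot: [[-0.98, -0.201, -0.001], [-0.201, 0.98, -0.0], [0.001, -0.0, -1.0]]
ft_force: [0.9, 0.5, -4.4]
finger_gap: 0.0167
finger_force: 59.5
[0.50669096 0.01495045 0.18406815]
```

View pics/w3.png

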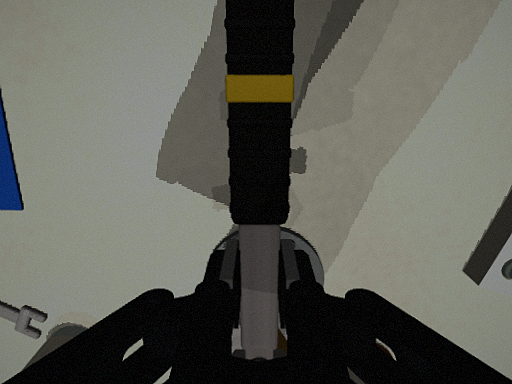

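The wrist view shows the band at (260,88) and the tube along column 260 between the fingers. The ring is hidden by the gripper.

View pics/s3.png

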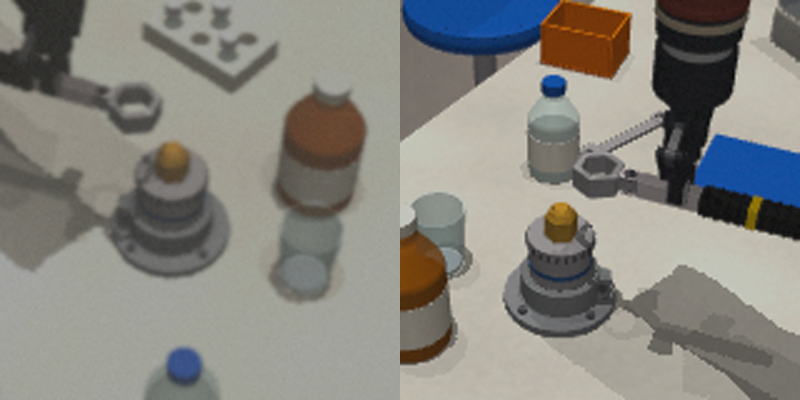

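Run:
```python
from h import *
import pickle
s,t,w=pickle.load(open('s3.pkl','rb'))
hsv=cv2.cvtColor(w['color'],cv2.COLOR_RGB2HSV)
m=cv2.inRange(hsv,(20,120,60),(38,255,255)); m[200:]=0
q=cv2.minAreaRect(cv2.findNonZero(m));print(q)
B=onz(w,[q[0]],.184-.008+.024)[0]
l=[]
for r in (120,200,250,270,290,310):
    g=cv2.cvtColor(w['color'],cv2.COLOR_RGB2GRAY)[r]; 
    if r<210: continue
    u=np.nonzero(g[236:284]>70)[0]+236; l.append(((u.min()+u.max())/2,r))
L=onz(w,l,.184-.008+.021);print(B);print(l,L)
R=env.state()['eef_rot'];print('band in tool',R.T@(B-env.state()['eef_pos']),R.T@(L.T-env.state()['eef_pos'][:,None]))
```

```text
((259.0, 88.0), (26.0, 68.0), 90.0)Traceback (most recent call last):
  File "<stdin>", line 12, in <module>
    return umr_minimum(a, axis, None, out, keepdims, initial, where)
ValueError: zero-size array to reduction operation minimum which has no identity
```

Run:
```python
from h import *
import pickle
s,t,w=pickle.load(open('s3.pkl','rb'))
st=env.state();R=np.array(st['eef_rot']);p=np.array(st['eef_pos'])
for z in (.192,.200,.208):
    B=onz(w,[(259.5,88)],z)[0]; E=onz(w,[(225.5,88),(293.5,88)],z);print(z,B,'width',np.linalg.norm(E[1]-E[0]),'tool',R.T@(B-p))
A=tri(s,(243.6,172.8),t,(269.2,159.6));print('ring top',A,R.T@(A[0]-p))
print('band xyz via side',tri(w,(259.5,88),t,(190+355/2.5,90+212/2.5)))
for im,b,z in((s,(243.6,172.8),.2),(t,(269.2,159.6),.2)): print(onz(im,[b],z))
```

```text
0.192 [ 4.30786350e-01 -2.13005989e-05  1.92000000e-01] width 0.026431750990651377 tool [ 0.0773682   0.00041518 -0.00790996]
0.2 [ 4.30775575e-01 -3.29635475e-05  2.00000000e-01] width 0.024857089138836514 tool [ 0.07738335  0.0004048  -0.01590996]
0.208 [ 4.30764800e-01 -4.46264961e-05  2.08000000e-01] width 0.023282427287021668 tool [ 0.07739849  0.00039443 -0.02390995]
ring top (array([0.59268081, 0.03262363, 0.18701321]), np.float64(0.0004406784746534842)) [-0.08778608  0.00022599 -0.00296999]
band xyz via side (array([ 4.29869832e-01, -3.09282318e-04,  1.88312855e-01]), np.float64(0.0019341025942571292))
[[0.59991964 0.02251924 0.2       ]]
[[0.58388274 0.04750386 0.2       ]]
```

```bash
python3 -m pendant '-0.01 0.001 0 0 0 0; -0.02 0.003 0 0 0 0; -0.03 0.005 0 0 0 0; -0.0395 0.006 0 0 0 0; -0.0395 0.006 0.01 0 0 0; -0.0395 0.006 0.02 0 0 0; -0.0395 0.006 0.025 0 0 0; -0.0395 0.006 0.025 0 0 0'
python3 - <<'E'
from h import *
import pickle
t=snap('side');s=snap('scene');w=snap('wrist');st=env.state();R=np.array(st['eef_rot']);p=np.array(st['eef_pos'])
print(p,R[:,0],'ring',p-R[:,0]*.0876,'err tool',R.T@(np.array([.630,.046,0])-(p-R[:,0]*.0876)))
b=np.hstack([cv2.resize(s['color'][130:250,200:320],(400,400),interpolation=2),cv2.resize(t['color'][110:230,190:310],(400,400),interpolation=2)])
cv2.imwrite('pics/s4.png',b[:,:,::-1])
E
```

```text
clock: 7.57
eef_pos: [0.5426, 0.0293, 0.1569]
eef_rot: [[-0.98, -0.199, -0.003], [-0.199, 0.98, 0.001], [0.003, 0.001, -1.0]]
ft_force: [0.2, 0.2, -3.0]
finger_gap: 0.0164
finger_force: 59.4
[0.5439188  0.02932474 0.15943113] [-9.79903355e-01 -1.99472815e-01 -1.01813942e-04] ring [0.62975834 0.04679856 0.15944005] err tool [-6.12838768e-05 -8.19696468e-04  1.59440113e-01]
```

View pics/s4.png

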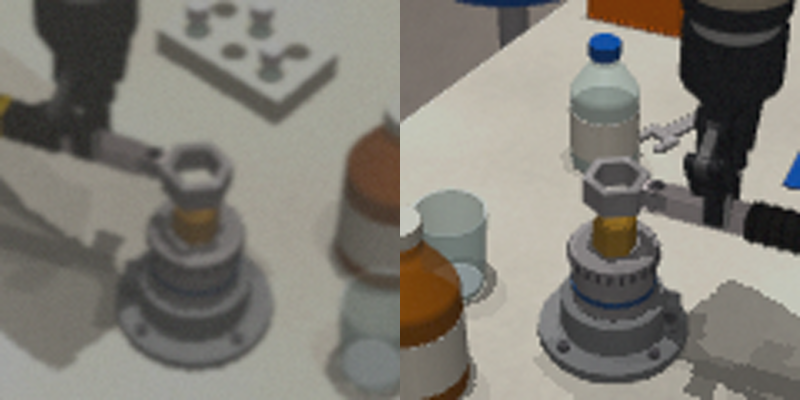

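The ring now sits directly above the screw in both views: scene crop (197,178) over (195,220), and side crop (615,185) over (613,235). I'll descend, watching the force.

```bash
python3 -m pendant '0 -0.001 0.005 0 0 0; 0 -0.001 0.01 0 0 0; 0 -0.001 0.015 0 0 0; 0 -0.001 0.02 0 0 0; 0 -0.001 0.023 0 0 0; 0 -0.001 0.023 0 0 0'
python3 -m pendant '0 0 0.004 0 0 0; 0 0 0.008 0 0 0; 0 0 0.012 0 0 0; 0 0 0.012 0 0 0'
```

```text
clock: 8.22
eef_pos: [0.5438, 0.0286, 0.1352]
eef_rot: [[-0.98, -0.2, -0.001], [-0.2, 0.98, 0.0], [0.001, 0.001, -1.0]]
ft_force: [-0.1, 0.5, -3.9]
finger_gap: 0.0165
finger_force: 59.5
clock: 8.55
eef_pos: [0.5438, 0.0288, 0.1233]
eef_rot: [[-0.98, -0.2, -0.001], [-0.2, 0.98, 0.0], [0.001, 0.001, -1.0]]
ft_force: [-0.2, 0.2, -4.0]
finger_gap: 0.016
finger_force: 59.6
```

```bash
python3 -m pendant '0 0 0.004 0 0 0; 0 0 0.008 0 0 0; 0 0 0.011 0 0 0; 0 0 0.011 0 0 0'
python3 -m pendant '0 0 0.002 0 0 0; 0 0 0.004 0 0 0; 0 0 0.005 0 0 0; 0 0 0.005 0 0 0'
```

```text
clock: 8.88
eef_pos: [0.5439, 0.0287, 0.1126]
eef_rot: [[-0.98, -0.2, -0.001], [-0.2, 0.98, 0.0], [0.001, 0.001, -1.0]]
ft_force: [-3.3, 1.5, -4.0]
finger_gap: 0.0166
finger_force: 59.5
clock: 9.22
eef_pos: [0.544, 0.0287, 0.1082]
eef_rot: [[-0.98, -0.2, -0.001], [-0.2, 0.98, 0.0], [0.001, 0.0, -1.0]]
ft_force: [-5.3, 2.4, -1.4]
finger_gap: 0.0166
finger_force: 59.9
```

```bash
python3 -m pendant '0 0 0.0015 0 0 0; 0 0 0.0015 0 0 0; 0 0 0.0015 0 0 0'
python3 -m pendant '0 0 0 0 0 0; 0 0 0 0 0 0; 0 0 0 0 0 0; 0 0 0 0 0 0; 0 0 -0.02 0 0 0; 0 0 -0.05 0 0 0; 0 0 -0.05 0 0 0' 0
python3 - <<'E'
from h import *
import pickle
t=snap('side');s=snap('scene');w=snap('wrist');pickle.dump((s,t,w),open('s5.pkl','wb'));st=env.state()
print(st['eef_pos'],st['ft_force'])
b=np.hstack([cv2.resize(t['color'][110:230,190:310],(400,400),interpolation=2),cv2.resize(w['color'],(400,400))])
cv2.imwrite('pics/s5.png',b[:,:,::-1])
E
```

```text
clock: 9.47
eef_pos: [0.544, 0.0287, 0.1069]
eef_rot: [[-0.98, -0.2, -0.001], [-0.2, 0.98, 0.0], [0.001, 0.0, -1.0]]
ft_force: [-4.9, 1.5, -1.2]
finger_gap: 0.0164
finger_force: 60.0
clock: 10.05
eef_pos: [0.5469, 0.028, 0.1625]
eef_rot: [[-0.98, -0.2, 0.007], [-0.2, 0.98, -0.001], [-0.007, -0.003, -1.0]]
ft_force: [0.8, -0.5, 1.7]
finger_gap: 0.0425
finger_force: 0.0
[0.54481628 0.02837492 0.15710682] [-0.65439837  0.42630011 -0.46787448]
```

View pics/s5.png

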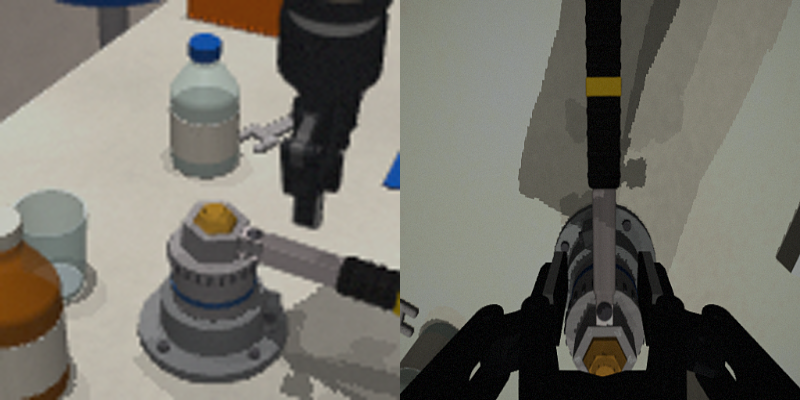

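The side view shows the ring fully down, with the brass top showing through it and the ring resting on the cap. In the wrist view the handle runs straight up at column 604 of the composite. Next I'll straddle the yellow band.

```bash
python3 -m pendant '0.02 0 0 0 0 0; 0.05 0 0 0 0 0; 0.078 0 0 0 0 0; 0.078 0 0.02 0 0 0; 0.078 0 0.04 0 0 0; 0.078 0 0.065 0 0 0; 0.078 0 0.065 0 0 0; 0.078 0 0.065 0 0 0' -0.2
python3 - <<'E'
from h import *
st=env.state();R=np.array(st['eef_rot']);p=np.array(st['eef_pos'])
w=snap('wrist');hsv=cv2.cvtColor(w['color'],cv2.COLOR_RGB2HSV)
m=cv2.inRange(hsv,(20,120,60),(38,255,255));y,x=np.nonzero(m);print('yellow',len(x),x.mean() if len(x) else 0,y.mean() if len(x) else 0)
d=p-np.array([.63,.046,0]);print(p,R[:,0],np.hypot(d[0],d[1]),np.degrees(np.arctan2(d[1],d[0])),st['ft_force'],st['moment'])
cv2.imwrite('pics/w6.png',w['color'][:,:,::-1])
E
```

```text
clock: 10.87
eef_pos: [0.4664, 0.0133, 0.0903]
eef_rot: [[-0.98, -0.2, -0.003], [-0.2, 0.98, 0.001], [0.003, 0.002, -1.0]]
ft_force: [-0.2, 0.7, 1.3]
finger_gap: 0.0344
finger_force: 0.0
yellow 1205 257.0174273858921 282.4813278008299
[0.46644773 0.01329575 0.09033505] [-0.97985455 -0.19968722  0.00317246] 0.16679002316081165 -168.69215751531317 [-0.17411786  0.6693619   1.32359525] [-0.02008828  0.0325481  -0.00718637]
```

```bash
cat > f.py <<'E'
from h import *
st=env.state();R=np.array(st['eef_rot']);p=np.array(st['eef_pos'])
d=p-np.array([.63,.046,0]);print('r %.4f ang %.4f yaw %.4f'%(np.hypot(d[0],d[1]),np.arctan2(d[1],d[0])%6.283,np.arctan2(R[1,0],R[0,0])%6.283),'F tool',(R.T@st['ft_force']).round(2))
E
python3 -m pendant '0 0.0033 0 0 0 0.02; -0.0001 0.0066 0 0 0 0.04; -0.0003 0.0099 0 0 0 0.06; -0.0005 0.0132 0 0 0 0.08; -0.0008 0.0165 0 0 0 0.10; -0.0012 0.0198 0 0 0 0.12'>/dev/null; python3 f.py
python3 -m pendant '0 0.0033 0 0 0 0.02; -0.0001 0.0066 0 0 0 0.04; -0.0003 0.0099 0 0 0 0.06; -0.0005 0.0132 0 0 0 0.08; -0.0008 0.0165 0 0 0 0.10'>/dev/null; python3 f.py
```

```text
r 0.1645 ang 3.2295 yaw 3.2211 F tool [ 2.45 -5.7  -1.99]
r 0.1647 ang 3.1294 yaw 3.1211 F tool [ 2.45 -6.3  -1.7 ]
```

```bash
python3 -m pendant '0 0.0033 0 0 0 0.02; -0.0001 0.0066 0 0 0 0.04; -0.0003 0.0099 0 0 0 0.06; -0.0003 0.0099 0 0 0 0.06'>/dev/null; python3 f.py
python3 -m pendant '0 0.0033 0 0 0 0.02; -0.0001 0.0066 0 0 0 0.04; -0.0003 0.0099 0 0 0 0.06; -0.0003 0.0099 0 0 0 0.06'>/dev/null; python3 f.py
```

```text
r 0.1647 ang 3.0668 yaw 3.0613 F tool [ 3.94 -5.21 -2.68]
r 0.1648 ang 3.0075 yaw 3.0012 F tool [ 2.53 -5.95 -2.6 ]
```

```bash
python3 -m pendant '0 0.0033 0 0 0 0.02; -0.0001 0.0066 0 0 0 0.04; -0.0003 0.0099 0 0 0 0.06; -0.0003 0.0099 0 0 0 0.06'>/dev/null; python3 f.py
python3 -m pendant '0 0.0033 0 0 0 0.02; -0.0001 0.0066 0 0 0 0.04; -0.0003 0.0099 0 0 0 0.06; -0.0003 0.0099 0 0 0 0.06'>/dev/null; python3 f.py
```

```text
r 0.1649 ang 2.9484 yaw 2.9411 F tool [ 3.26 -7.89 -3.91]
r 0.1650 ang 2.8880 yaw 2.8811 F tool [ 3.49 -7.98 -3.37]
```

```bash
python3 -m pendant '0 0.0033 0 0 0 0.02; -0.0001 0.0066 0 0 0 0.04; -0.0001 0.0066 0 0 0 0.04'>/dev/null; python3 f.py
python3 - <<'E'
from h import *
import pickle
t=snap('side');s=snap('scene');pickle.dump((s,t),open('s7.pkl','wb'))
b=np.hstack([cv2.resize(s['color'][150:230,190:290],(400,320),interpolation=2),cv2.resize(t['color'][140:220,230:330],(400,320),interpolation=2)])
cv2.imwrite('pics/s7.png',b[:,:,::-1])
E
```

```text
r 0.1649 ang 2.8480 yaw 2.8411 F tool [ 3.39 -8.84 -3.7 ]
```

View pics/s7.png

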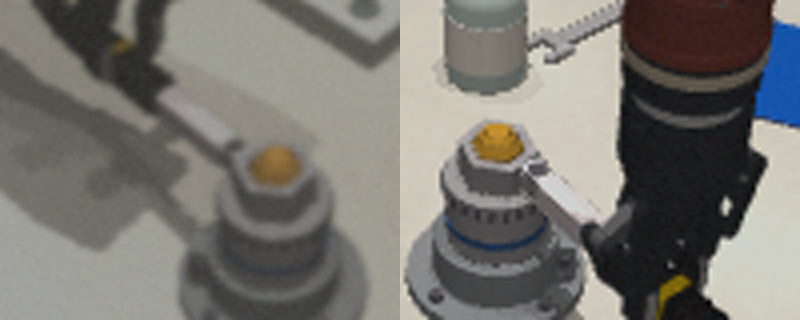

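The ring is still fully down in both views: the brass top shows through it at (275,165) and (497,143). The push rose from about 5.5 to 8.5 N and stayed there. To check for a bend I'll ease back slightly. A bent joint should keep pushing on the finger, while a straight one would lose contact.

```bash
python3 -m pendant '0 -0.0033 0 0 0 -0.02; -0.0001 -0.0066 0 0 0 -0.04; -0.0001 -0.0066 0 0 0 -0.04'>/dev/null; python3 f.py
python3 -m pendant '0 -0.0033 0 0 0 -0.02; 0 -0.0033 0 0 0 -0.02'>/dev/null; python3 f.py
```

```text
r 0.1649 ang 2.8924 yaw 2.8832 F tool [ 3.21 -8.94 -3.46]
r 0.1649 ang 2.9123 yaw 2.9030 F tool [ 3.71 -8.11 -3.97]
```

```bash
python3 -m pendant '0 -0.0033 0 0 0 -0.02; 0 -0.0033 0 0 0 -0.02'>/dev/null; python3 f.py
python3 -m pendant '0 -0.0033 0 0 0 -0.02; 0 -0.0033 0 0 0 -0.02'>/dev/null; python3 f.py
python3 -m pendant '0 -0.0033 0 0 0 -0.02; 0 -0.0033 0 0 0 -0.02'>/dev/null; python3 f.py
```

```text
r 0.1649 ang 2.9326 yaw 2.9230 F tool [ 2.34 -8.55 -3.81]
r 0.1649 ang 2.9525 yaw 2.9430 F tool [ 3.68 -8.41 -3.62]
r 0.1648 ang 2.9725 yaw 2.9630 F tool [ 3.02 -7.8  -3.32]
```

```bash
python3 -m pendant '0 -0.0033 0 0 0 -0.02; 0 -0.0033 0 0 0 -0.02'>/dev/null; python3 f.py
python3 -m pendant '0 -0.0033 0 0 0 -0.02; 0 -0.0066 0 0 0 -0.04; 0 -0.0066 0 0 0 -0.04'>/dev/null; python3 f.py
```

```text
r 0.1647 ang 2.9928 yaw 2.9829 F tool [ 2.91 -8.12 -4.26]
r 0.1647 ang 3.0259 yaw 3.0232 F tool [ 0.44 -0.8  -0.67]
```

The finger lost contact only after easing back about 0.15 rad, so the joint did give, by roughly 0.19 rad. It has now sprung straight. Next I'll lift clear, move over the tube and measure the handle line.

```bash
python3 -m pendant '0 -0.004 0 0 0 0; 0 -0.004 -0.03 0 0 0; 0 -0.004 -0.065 0 0 0; -0.03 -0.004 -0.075 0 0 0; -0.06 -0.004 -0.075 0 0 0; -0.075 -0.004 -0.075 0 0 0; -0.075 -0.004 -0.075 0 0 0; -0.075 -0.004 -0.075 0 0 0' 0
python3 f.py
python3 - <<'E'
from h import *
import pickle
w=snap('wrist');pickle.dump(w,open('w8.pkl','wb'));st=env.state();R=np.array(st['eef_rot']);p=np.array(st['eef_pos'])
hsv=cv2.cvtColor(w['color'],cv2.COLOR_RGB2HSV);m=cv2.inRange(hsv,(20,120,60),(38,255,255));m[220:]=0
q=cv2.minAreaRect(cv2.findNonZero(m));print(q)
B=onz(w,[q[0]],.116)[0];d=B-np.array([.63,.046,0]);a=np.arctan2(d[1],d[0]);print('band',B,np.hypot(d[0],d[1]),'handle ang',a%6.283)
G=np.array([.63,.046,.107])+.0885*np.array([np.cos(a),np.sin(a),0]);print('grasp',G,'tool shift',R.T@(G-p))
E
```

```text
clock: 15.52
eef_pos: [0.5396, 0.0527, 0.1669]
eef_rot: [[-0.993, 0.119, -0.0], [0.119, 0.993, 0.0], [0.0, 0.0, -1.0]]
ft_force: [-0.8, -0.2, 0.5]
finger_gap: 0.0425
finger_force: 0.0
r 0.0906 ang 3.0672 yaw 3.0222 F tool [ 0.79 -0.28 -0.48]
((249.9036407470703, 90.8822250366211), (17.201688766479492, 43.403106689453125), 85.71085357666016)
band [0.46416001 0.0560756  0.116     ] 0.166145781307624 handle ang 3.0809123070240885
grasp [0.54166288 0.05136692 0.107     ] tool shift [-0.00282868 -0.00121436  0.05985377]
```

```bash
python3 -m pendant '-0.003 -0.001 0.01 0 0 -0.059; -0.003 -0.001 0.03 0 0 -0.059; -0.003 -0.001 0.05 0 0 -0.059; -0.003 -0.001 0.061 0 0 -0.059; -0.003 -0.001 0.061 0 0 -0.059; -0.003 -0.001 0.061 0 0 -0.059' >/dev/null; python3 f.py
python3 -m pendant '0 0 0 0 0 0; 0 0 0 0 0 0; 0 0 0 0 0 0; 0 0 0 0 0 0; 0 0 0 0 0 0; 0 0 0 0 0 0' -1; python3 f.py
```

```text
r 0.0886 ang 3.0782 yaw 3.0817 F tool [-0.03  0.1  -0.35]
clock: 16.57
eef_pos: [0.5429, 0.0513, 0.1069]
eef_rot: [[-0.998, 0.06, 0.002], [0.06, 0.998, -0.0], [-0.002, -0.0, -1.0]]
ft_force: [-0.6, -0.3, 6.5]
finger_gap: 0.0157
finger_force: 60.7
r 0.0872 ang 3.0810 yaw 3.0819 F tool [ 0.57 -0.35 -6.45]
```

```bash
python3 -m pendant '0 0 -0.005 0 0 0; 0 0 -0.01 0 0 0; 0 0 -0.015 0 0 0'; python3 f.py
python3 -m pendant '0 0 -0.007 0 0 0; 0 0 -0.014 0 0 0; 0 0 -0.021 0 0 0; 0 0 -0.03 0 0 0; 0 0 -0.04 0 0 0; 0 0 -0.06 0 0 0; 0 0 -0.07 0 0 0; 0 0 -0.07 0 0 0'
python3 - <<'E'
from h import *
t=snap('side');s=snap('scene');st=env.state();print(st['eef_pos'],st['joints'])
b=np.hstack([cv2.resize(s['color'][130:250,200:320],(400,400),interpolation=2),cv2.resize(t['color'][90:210,220:340],(400,400),interpolation=2)])
cv2.imwrite('pics/s9.png',b[:,:,::-1])
E
```

```text
clock: 16.82
eef_pos: [0.5422, 0.0515, 0.1207]
eef_rot: [[-0.998, 0.06, -0.0], [0.06, 0.998, 0.0], [0.0, 0.0, -1.0]]
ft_force: [2.7, 1.3, -3.7]
finger_gap: 0.0159
finger_force: 59.3
r 0.0880 ang 3.0787 yaw 3.0815 F tool [-2.57  1.49  3.72]
clock: 17.48
eef_pos: [0.5437, 0.0512, 0.1941]
eef_rot: [[-0.998, 0.06, 0.005], [0.06, 0.998, -0.001], [-0.005, -0.0, -1.0]]
ft_force: [0.4, 1.0, -2.8]
finger_gap: 0.0162
finger_force: 59.5
[0.5425496  0.05135614 0.19102786] [-1.45692461e-01 -6.94658807e-02 -1.51133339e-01  1.48827986e+00
 -7.22051376e-05 -8.57587004e-02]
```

View pics/s9.png

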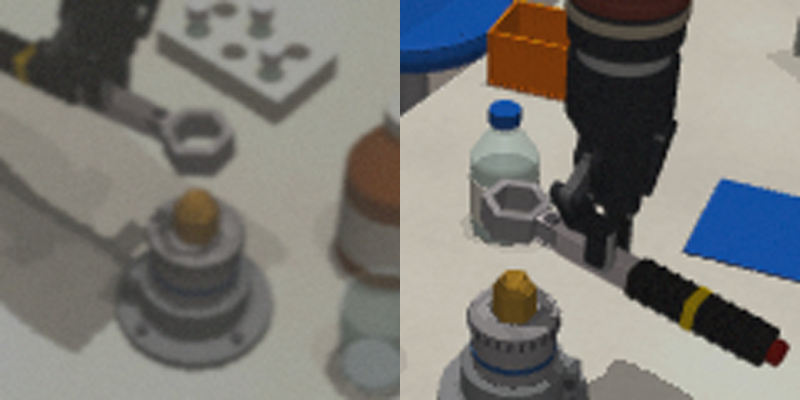

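The scrw is clear and the wrench is held, with the handle sagging slightly (side crop: ring at (515,210), handle end at (775,352)). I'll carry it back to the mat.

```bash
python3 -m pendant '0.003 -0.02 0 0 0 0; 0.008 -0.055 0 0 0 0; 0.013 -0.09 0 0 0 0; 0.019 -0.125 0 0 0 0; 0.024 -0.16 0 0 0 0; 0.029 -0.195 0 0 0 0; 0.034 -0.23 0 0 0 0; 0.04 -0.265 0 0 0 0' >/dev/null
python3 -m pendant '0.005 -0.03 0 0 0 -0.03; 0.01 -0.06 0 0 0 -0.06; 0.014 -0.09 0.02 0 0 -0.09; 0.015 -0.1 0.05 0 0 -0.118; 0.015 -0.1 0.08 0 0 -0.118; 0.015 -0.1 0.11 0 0 -0.118; 0.015 -0.1 0.13 0 0 -0.118; 0.015 -0.1 0.13 0 0 -0.118'
python3 -m pendant '0 0 0.01 0 0 0; 0 0 0.02 0 0 0; 0 0 0.03 0 0 0; 0 0 0.03 0 0 0'
```

```text
clock: 18.92
eef_pos: [0.4624, -0.3066, 0.0544]
eef_rot: [[-0.998, -0.058, -0.006], [-0.058, 0.998, 0.007], [0.006, 0.007, -1.0]]
ft_force: [-0.4, 0.2, -4.2]
finger_gap: 0.0163
finger_force: 59.6
clock: 19.25
eef_pos: [0.465, -0.309, 0.0292]
eef_rot: [[-0.998, -0.058, -0.001], [-0.058, 0.998, 0.001], [0.001, 0.001, -1.0]]
ft_force: [-0.7, 0.2, -4.6]
finger_gap: 0.0165
finger_force: 59.6
```

```bash
python3 -m pendant '0 0 0.004 0 0 0; 0 0 0.008 0 0 0; 0 0 0.008 0 0 0; 0 0 0.008 0 0 0'
python3 -m pendant '0 0 0.002 0 0 0; 0 0 0.004 0 0 0; 0 0 0.006 0 0 0; 0 0 0.006 0 0 0'
```

```text
clock: 19.58
eef_pos: [0.4659, -0.31, 0.0234]
eef_rot: [[-0.998, -0.058, 0.001], [-0.058, 0.998, -0.001], [-0.001, -0.001, -1.0]]
ft_force: [-0.2, 0.8, -0.5]
finger_gap: 0.0158
finger_force: 60.1
clock: 19.92
eef_pos: [0.4659, -0.3099, 0.0171]
eef_rot: [[-0.998, -0.058, 0.001], [-0.058, 0.998, -0.001], [-0.001, -0.001, -1.0]]
ft_force: [2.2, 0.4, 1.5]
finger_gap: 0.0158
finger_force: 60.2
```

Contact made; I'll lower a little more, then release and rise.

```bash
python3 -m pendant '0 0 0.002 0 0 0; 0 0 0.004 0 0 0; 0 0 0.004 0 0 0'
python3 -m pendant '0 0 0 0 0 0; 0 0 0 0 0 0; 0 0 0 0 0 0; 0 0 0 0 0 0; 0 0 -0.02 0 0 0; 0 0 -0.06 0 0 0; 0 0 -0.1 0 0 0; 0 0 -0.14 0 0 0' 0.2
python3 -m pendant '0 0 -0.05 0 0 0; 0 0 -0.08 0 0 0; 0 0 -0.08 0 0 0; 0 0 -0.08 0 0 0'
python3 - <<'E'
from h import *
w=snap('wrist');s=snap('scene')
hsv=cv2.cvtColor(w['color'],cv2.COLOR_RGB2HSV);m=cv2.inRange(hsv,(20,120,60),(38,255,255));m[220:]=0
q=cv2.minAreaRect(cv2.findNonZero(m));print('band',onz(w,[q[0]],.028),q)
b=np.hstack([w['color'],cv2.resize(s['color'][220:364,50:160],(288,384),interpolation=2)])
cv2.imwrite('pics/f.png',b[:,:,::-1])
E
```

```text
clock: 20.17
eef_pos: [0.4661, -0.3099, 0.0167]
eef_rot: [[-0.998, -0.059, 0.001], [-0.059, 0.998, -0.001], [-0.001, -0.001, -1.0]]
ft_force: [-9.8, 12.7, 37.8]
finger_gap: 0.0161
finger_force: 64.9
clock: 20.83
eef_pos: [0.4649, -0.3091, 0.1536]
eef_rot: [[-0.998, -0.058, -0.001], [-0.058, 0.998, 0.001], [0.001, 0.001, -1.0]]
ft_force: [1.1, -1.3, -0.0]
finger_gap: 0.0512
finger_force: 0.0
clock: 21.17
eef_pos: [0.4664, -0.3107, 0.2353]
eef_rot: [[-0.998, -0.058, 0.003], [-0.058, 0.998, -0.003], [-0.003, -0.003, -1.0]]
ft_force: [0.1, -0.1, -0.4]
finger_gap: 0.0511
finger_force: 0.0
band [[ 0.386089  -0.3147168  0.028    ]] ((261.0, 83.5), (24.0, 9.0), 0.0)
```

View pics/f.png

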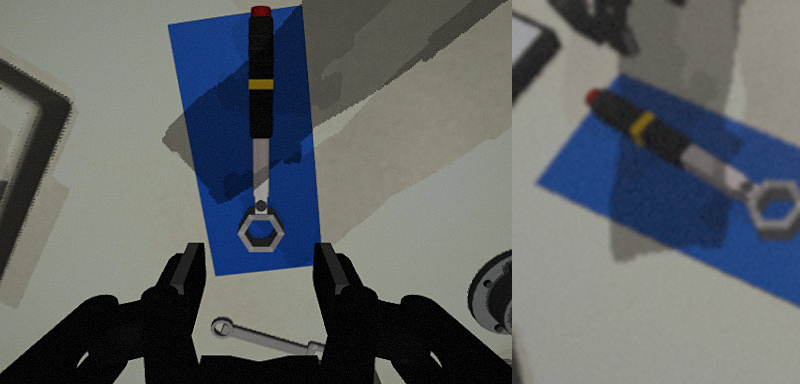

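The wrench lies flat, straight and right side up on the mat: ring at (261,233), band at (261,84), gripper clear. I'm handing it in.

```bash
python3 -c "
from plant import env
print(env.close_job())"
```

```text
the job is handed in; nothing more can be done
None
```

The job is handed in and no verdict came back: the screw was turned until the breakaway joint gave (bend about 0.19 rad, estimated from the push force, screw angle not measured), and the wrench lies flat, right side up on the blue mat.

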